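# Close the painted trinket boxes from the pile of dried lids

### The job

The varnish has dried: take the four painted lids off their pile one at a time, lifting each straight up out of the border of the lid below, and close every trinket box with the lid of its own colour, square and fully down on the rim. Set the lids down without dropping them, leave the boxes standing where they are, and do not disturb the glass jar or the paint bottle.

Things in the scene. Friction and masses are not known exactly. Their poses are not given: they have to be found in the camera images.
- lid_navy: Dark navy blue wooden lid, largest, at the bottom of the pile. Origin: centre of underside, z up. Bare block 48 x 104 mm (x, y), rounded lower edges, z 0-8 mm; over it a dark navy blue board 68 x 124 mm, z 8-20, with a border 5 mm wide, z 20-23, round a pale flower panel. Grip the 68 mm width, z 8-23. 100 g. Its block stands on the table.
- lid_red: Red wooden lid, second, on the navy lid. Origin: centre of underside, z up. Bare block 39 x 84 mm (x, y), rounded lower edges, z 0-8 mm; over it a red board 59 x 104 mm, z 8-20, with a border 5 mm wide, z 20-23, round a pale flower panel. Grip the 59 mm width, z 8-23. 72 g. In the pile its block lies on the navy lid's panel, inside the border: origin 20 mm above that lid's.
- lid_green: Green wooden lid, third, on the red lid. Origin: centre of underside, z up. Bare block 30 x 64 mm (x, y), rounded lower edges, z 0-8 mm; over it a green board 50 x 84 mm, z 8-20, with a border 5 mm wide, z 20-23, round a pale flower panel. Grip the 50 mm width, z 8-23. 50 g. In the pile its block lies on the red lid's panel, inside the border: origin 20 mm above that lid's.
- lid_yellow: Yellow wooden lid, smallest, on top of the pile. Origin: centre of underside, z up. Bare block 21 x 44 mm (x, y), rounded lower edges, z 0-8 mm; over it a yellow board 41 x 64 mm, z 8-20, with a border 5 mm wide, z 20-23, round a pale flower panel. Grip the 41 mm width, z 8-23. 32 g. In the pile its block lies on the green lid's panel, inside the border: origin 20 mm above that lid's.
- box_navy: Open dark navy blue wooden box standing loose: outside 64 x 120 mm (x, y), 56 mm high, walls 4 mm, gilt lines and corners, pale bare-wood floor inside. Origin: centre of its underside, z up. The dark navy blue lid fits either way round, its block with 4 mm play at each side; closed, the board lies on the rim and the lid's origin is 48 mm above the box's origin.
- box_red: Open red wooden box standing loose: outside 55 x 100 mm (x, y), 48 mm high, walls 4 mm, gilt lines and corners, pale bare-wood floor inside. Origin: centre of its underside, z up. The red lid fits either way round, its block with 4 mm play at each side; closed, the board lies on the rim and the lid's origin is 40 mm above the box's origin.
- box_green: Open green wooden box standing loose: outside 46 x 80 mm (x, y), 41 mm high, walls 4 mm, gilt lines and corners, pale bare-wood floor inside. Origin: centre of its underside, z up. The green lid fits either way round, its block with 4 mm play at each side; closed, the board lies on the rim and the lid's origin is 33 mm above the box's origin.
- box_yellow: Open yellow wooden box standing loose: outside 37 x 60 mm (x, y), 35 mm high, walls 4 mm, gilt lines and corners, pale bare-wood floor inside. Origin: centre of its underside, z up. The yellow lid fits either way round, its block with 4 mm play at each side; closed, the board lies on the rim and the lid's origin is 27 mm above the box's origin.
- jar: Clear glass jar, empty and open, 74 mm across and 100 mm high, standing at the robot's left edge of the mat. Origin: centre of its underside. Bystander.
- paint: Teal paint bottle with a paper label and a green cap, 40 mm across and 105 mm high, standing at the robot's right edge of the mat. Origin: centre of its underside. Bystander.
Things that resemble listed ones, but are neither listed nor needed, are in the scene too. What is shaped like the lid_yellow but pink or purple is not meant.

How it is judged (in metres and radians):
At the end, for the whole second after the job is handed in: Each of the four lids lies on the box of its own colour: centre within 7 mm of the box's centre, height within 3 mm of fully down, square to the box within 0.17 rad, lid and box level within 0.05 rad and at rest, every box within 30 mm of where it stood (horizontal distance between lid_navy and box_navy below 0.007 m and z of lid_navy in the frame of box_navy between 0.045 and 0.051 m and angle between the y axis of lid_navy and the y axis of box_navy, either way round below 0.17 rad and angle between each of lid_navy, box_navy, lid_red, box_red, lid_green, box_green, lid_yellow, box_yellow's own z axis and vertical below 0.05 rad and linear speed of each of lid_navy, box_navy, lid_red, box_red, lid_green, box_green, lid_yellow, box_yellow below 0.02 m/s and distance of each of box_navy, box_red, box_green, box_yellow from where it was at the start of the episode below 0.03 m and horizontal distance between lid_red and box_red below 0.007 m and z of lid_red in the frame of box_red between 0.037 and 0.043 m and angle between the y axis of lid_red and the y axis of box_red, either way round below 0.17 rad and horizontal distance between lid_green and box_green below 0.007 m and z of lid_green in the frame of box_green between 0.03 and 0.036 m and angle between the y axis of lid_green and the y axis of box_green, either way round below 0.17 rad and horizontal distance between lid_yellow and box_yellow below 0.007 m and z of lid_yellow in the frame of box_yellow between 0.024 and 0.03 m and angle between the y axis of lid_yellow and the y axis of box_yellow, either way round below 0.17 rad); the robot touches nothing.
It fails at once if a lid is let fall (drops about 25 mm or more) ((linear speed of lid_navy above 0.7 m/s and contact force between the fingers and lid_navy below 0.05 N) or (linear speed of lid_red above 0.7 m/s and contact force between the fingers and lid_red below 0.05 N) or (linear speed of lid_green above 0.7 m/s and contact force between the fingers and lid_green below 0.05 N) or (linear speed of lid_yellow above 0.7 m/s and contact force between the fingers and lid_yellow below 0.05 N)).
It fails at once if a box is pushed more than 30 mm from where it stood, or tipped over ((distance of box_navy from where it was at the start of the episode above 0.03 m or angle between box_navy's own z axis and vertical above 0.35 rad) or (distance of box_red from where it was at the start of the episode above 0.03 m or angle between box_red's own z axis and vertical above 0.35 rad) or (distance of box_green from where it was at the start of the episode above 0.03 m or angle between box_green's own z axis and vertical above 0.35 rad) or (distance of box_yellow from where it was at the start of the episode above 0.03 m or angle between box_yellow's own z axis and vertical above 0.35 rad)).
It fails at once if a lid is carried or pushed along with the next lid still lying on it (more than 30 mm) ((distance of lid_navy from where it was at the start of the episode above 0.03 m and horizontal distance between lid_red and lid_navy below 0.03 m and z of lid_red in the frame of lid_navy between 0.01 and 0.03 m) or (distance of lid_red from where it was at the start of the episode above 0.03 m and horizontal distance between lid_green and lid_red below 0.03 m and z of lid_green in the frame of lid_red between 0.01 and 0.03 m) or (distance of lid_green from where it was at the start of the episode above 0.03 m and horizontal distance between lid_yellow and lid_green below 0.03 m and z of lid_yellow in the frame of lid_green between 0.01 and 0.03 m)).
It fails at once if a lid is dragged sideways off the lid below instead of being lifted clear of its border ((distance of lid_navy from where it was at the start of the episode below 0.03 m and horizontal distance between lid_red and lid_navy between 0.025 and 0.08 m and z of lid_red in the frame of lid_navy between 0.01 and 0.027 m) or (distance of lid_red from where it was at the start of the episode below 0.03 m and horizontal distance between lid_green and lid_red between 0.025 and 0.08 m and z of lid_green in the frame of lid_red between 0.01 and 0.027 m) or (distance of lid_green from where it was at the start of the episode below 0.03 m and horizontal distance between lid_yellow and lid_green between 0.025 and 0.08 m and z of lid_yellow in the frame of lid_green between 0.01 and 0.027 m)).
It fails at once if the glass jar or the paint bottle is moved more than 20 mm or tipped ((distance of jar from where it was at the start of the episode above 0.02 m or angle between jar's own z axis and vertical above 0.3 rad) or (distance of paint from where it was at the start of the episode above 0.02 m or angle between paint's own z axis and vertical above 0.3 rad)).
It also fails if it takes over 122 s, if anything falls off the work surface, if the arm or the gripper's body presses on something with over 40 N, if the wrist force passes 120 N, or if a joint passes its speed limit or range.

### The arm

A 6-joint arm with a two-finger parallel gripper is mounted at the origin on the work surface. World frame = base frame: x ahead of the robot, y to its left, z up, the work surface at z = 0. Lengths are in mm, angles in rad, forces in N, time in s.
With the tool pointing down it reaches from about 300 to 775 mm from the base axis. Payload 14.6 kg.
Tool frame: the origin (TCP) lies between the finger pads; the fingertips stand 25 mm ahead of it and the grasp point (between the pads) lies 6 mm ahead of it; z points along the fingers, y is the line along which they close (so a half turn about z gives the same grasp; the last joint's range is limited). The gripper opens to 94 mm and grips with 3 to 60 N. Pads are 16 mm wide; open, the fingers measure 119 mm over their backs; the gripper's body (75 mm by 177 mm) begins 78 mm behind the grasp point.
Start: joints at [-1.288, 0.3, 1.521, -0, 1.321, -0.067], TCP at [188.483, -516.685, 230.446] pointing down, gripper open.
Joint ranges: [-3.03, 3.03], [-0.79, 2.21], [0.23, 2.52], [-1.04, 4.18], [0, 3.07], [-2.55, 2.55]. Speed limits (rad/s): [2.22, 2.22, 2.57, 3.14, 3.14, 3.14].

### API

Orientations are given as [roll, pitch, yaw] about the fixed x, y, z axes, in that order (R = Rz(yaw) Ry(pitch) Rx(roll)).
In Python, from cell import manip gives the robot as it stands. The module is installed in compiled form; this text tells all that it offers.
- The arm moves only by the tool step_arm, never from a script. Its argument "series" is one flat list of numbers, 5 for each row, row after row: the shift along the world's x, y, z in mm, then the turn about the world's z in rad, then the closure, from 0 (fully open) to 1 (shut). In form: [dx, dy, dz, spin, jaw, dx, dy, dz, spin, jaw, ...]. A call has 1 to 20 rows; each row shifts and turns the commanded pose from where the row before left it; what a row does not reach is not made up. A row lasts 1/8 s, in which the tool goes at most 62.5 mm and 10.7 degrees, less where a joint would pass 70% of its speed; a pose out of reach is approached as far as the arm can. A call is refused whole if a number of a shift passes 62.5 or a number of a turn 0.188, either way. A call with a gripper value outside its range is refused whole. The fingers move at their own pace and stop on an object; "squeeze" is the grip in N (left out, the last holds). Time passes only in rows, so rows that do not move let the fingers close. It gives the time, the measured TCP pose, the force, the opening and the grip force at its end, in the units of the state.
- manip.read_state(): the state, without advancing time (a new reading comes with each control period).
- manip.camera(name): name is "scene" or "side" or "wrist"; returns (picture, depth): 384x512x3 uint8, blue, green, red; 384x512 float32, mm along the optical axis (not along the pixel's ray), 0 where there is no reading.
- manip.camera_info(name): a dict with "fovy" (degrees; the focal length in pixels is half the picture's height over the tangent of half this angle, whatever the lens; pixels are square), "cx", "cy" (the principal point, pixels), "eye" and "orientation" of the camera in the world. Camera axes: x right, y down, z forward; pixel columns grow to the right and rows downward; lengths in mm; the calibration is good to about 2 mm. A picture is of the moment at which its call begins: read the wrist's pose just before it. camera_info takes no time and is no camera call; for the wrist camera it gives the pose at the moment of the call.
- manip.sign_off(): hands the job in; it is judged then, once.
The state is a dict: "clock": time; "joints": joint angles; "qd": joint speeds; "effort": joint torques, N m; "eef_pos": TCP position; "eef_rot": TCP orientation; "wrist_force": force on the tool from outside, world axes, zero at the start; "moment": the same for the moment, N m; "finger_gap": finger opening in mm; "finger_force": force on a finger pad.
Only numpy, scipy, OpenCV 4.12 (cv2) and the standard library are available. Lean on these libraries where they do the work, as an engineer would, in place of code of your own. Each camera call takes 0.05 s, during which the arm holds its last target. There are 200 camera calls.

## Working session

There is one attempt and no reset: what is moved stays moved. The work goes in short steps, Python scripts to look and compute and a tool call to move; the robot and the scene stay as the last step left them, time stands still between calls to the robot, and variables do not carry over. Pictures are saved under pics/ and viewed, at most 14 in all, crops included, and the job is handed in when it is done.

Besides the shell and the picture viewer there is one more tool, called after "Call:" as a command line: name --argument value ..., lists and objects as JSON in quotes. step_arm: Moves the arm, as the interface text tells. Its arguments: {"type":"object","properties":{"series":{"type":"array"},"squeeze":{"type":"number"}},"required":["series"]}

```bash
mkdir -p pics; cat > h.py <<'E'
import numpy as np, cv2
from cell import manip
from scipy.spatial.transform import Rotation as R
def cam(n):
    i=manip.camera_info(n); b,d=manip.camera(n); return i,b,d
def rot(o):
    o=np.array(o,float)
    return o if o.shape==(3,3) else (R.from_euler('xyz',o).as_matrix() if o.size==3 else R.from_quat(o).as_matrix())
def world(i,d):
    f=192/np.tan(np.radians(i['fovy'])/2)
    v,u=np.mgrid[0:384,0:512]
    p=np.stack([(u-i['cx'])/f*d,(v-i['cy'])/f*d,d],-1)
    return p@rot(i['orientation']).T+np.array(i['eye'])
E
python3 - <<'E'
from h import *
print(manip.read_state())
for n in('scene','side'):
    i,b,d=cam(n);print(n,i);cv2.imwrite(f'pics/{n}0.png',b);np.savez(f'{n}0.npz',b=b,d=d,w=world(i,d))
print(manip.camera_info('wrist'))
E
```

```text
{'clock': 0.0, 'joints': array([-1.28759944e+00,  3.00463479e-01,  1.52161742e+00,  1.73764077e-05,
        1.32072794e+00, -6.65937429e-02]), 'qd': array([ 0.00125791,  0.00040513, -0.00167233, -0.00049985, -0.00094163,
       -0.00107036]), 'effort': array([-3.56851167e-03, -5.31807232e+01, -3.52739775e+01,  7.06488127e-02,
        2.42927636e-02, -9.69820371e-05]), 'eef_pos': array([ 188.41850131, -516.44723127,  229.87513112]), 'eef_rot': array([-3.14038028e+00, -9.77238333e-05,  3.49786258e-01]), 'wrist_force': array([0.02341211, 0.09138917, 0.25071868]), 'moment': array([ 0.05047685,  0.01719322, -0.03184183]), 'finger_force': 0.0, 'finger_gap': 94.2916581220858}
scene {'fovy': 44.851834785942984, 'cx': 252.8313798863482, 'cy': 189.9753140555412, 'eye': array([ 857.99690029,  574.41229233, 1249.22336262]), 'orientation': array([-2.60357927,  0.00694277,  2.46451619])}
side {'fovy': 51.96352125390798, 'cx': 255.38537854213004, 'cy': 189.87812490866, 'eye': array([ -30.41296506, 1108.80085881,  815.19545627]), 'orientation': array([-2.12684157,  0.00784429, -2.76706466])}
{'fovy': 68.15860845654753, 'cx': 256.8839795206244, 'cy': 194.2690577195516, 'eye': array([ 257.5181016 , -490.44924388,  384.16253872]), 'orientation': array([ 2.88129277e+00,  1.00054654e-03, -1.22168717e+00])}
```

View pics/scene0.png

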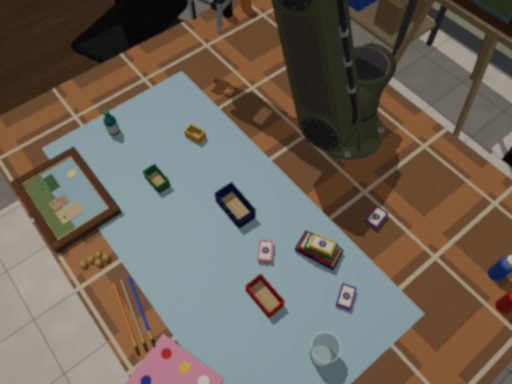

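View pics/side0.png

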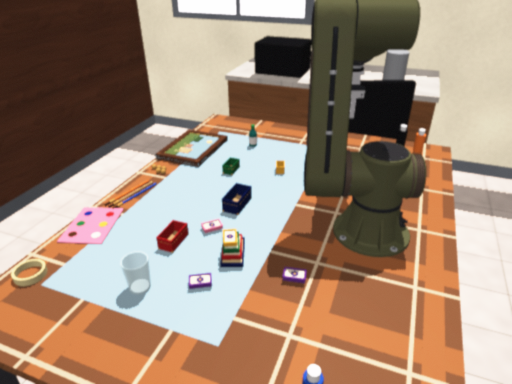

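The scene picture shows the pile at (320,249) and the boxes: navy (236,205), red (265,295), green (157,179), yellow (195,133). The jar is at (325,350) and the paint bottle at (111,123). The pink and purple lids lie around the pile.

```bash
cat >> h.py <<'E'
def fit(w,c,r,zlo,zhi):
    m=(np.hypot(w[...,0]-c[0],w[...,1]-c[1])<r)&(w[...,2]>zlo)&(w[...,2]<zhi)
    p=w[m][:,:2].astype(np.float32)
    if len(p)<10: return None
    (cx,cy),(a,b),t=cv2.minAreaRect(p)
    # yaw of long side
    bx=cv2.boxPoints(((cx,cy),(a,b),t)); e=[bx[1]-bx[0],bx[2]-bx[1]]; L=max(e,key=np.linalg.norm)
    y=np.arctan2(L[1],L[0])%np.pi
    return len(p),round(cx,1),round(cy,1),round(min(a,b),1),round(max(a,b),1),'yaw_long',round(y,3),'z',round(float(np.median(w[m][:,2])),1)
E
python3 - <<'E'
from h import *
w=np.load('scene0.npz')['w']
for n,(u,v),H,r in [('navy',(236,205),56,85),('red',(265,295),48,75),('green',(157,179),41,60),('yellow',(195,133),35,50),('pile',(320,249),83,50),('jar',(325,350),100,60),('paint',(111,123),105,50),('pink',(265,252),20,50),('purp',(346,296),20,50),('purp2',(377,217),20,50)]:
    c=w[v,u];print(n,c.round(0),fit(w,c,r,H-8,H+8))
print(fit(w,w[249,320],90,10,28),fit(w,w[249,320],90,34,46),fit(w,w[249,320],90,55,66))
E
```

```text
navy [474.   0.   7.] (241, 483.2, 6.3, 65.5, 123.4, 'yaw_long', np.float32(1.545), 'z', 54.4)
red [583. 272.   0.] (233, 590.4, 275.1, 56.0, 102.3, 'yaw_long', np.float32(1.578), 'z', 46.6)
green [ 611. -229.    9.] (145, 613.5, -226.2, 47.1, 83.5, 'yaw_long', np.float32(1.579), 'z', 40.3)
yellow [ 411. -307.    4.] (109, 417.3, -297.3, 40.2, 62.9, 'yaw_long', np.float32(1.915), 'z', 33.1)
pile [405. 287.  86.] (332, 387.6, 276.2, 43.2, 64.0, 'yaw_long', np.float32(2.022), 'z', 80.7)
jar [556. 482.   3.] (200, 573.0, 483.0, 71.9, 72.7, 'yaw_long', np.float32(1.604), 'z', 98.2)
paint [ 621. -472.   63.] (32, 617.7, -487.7, 16.2, 22.0, 'yaw_long', np.float32(0.934), 'z', 104.6)
pink [507. 179.  19.] (313, 503.1, 173.3, 40.9, 66.5, 'yaw_long', np.float32(0.788), 'z', 20.9)
purp [420. 417.  24.] (370, 417.5, 413.9, 41.0, 66.2, 'yaw_long', np.float32(0.518), 'z', 20.2)
purp2 [176. 301.  17.] (291, 175.2, 296.8, 41.5, 70.1, 'yaw_long', np.float32(0.187), 'z', 20.1)
(286, 383.0, 268.0, 69.7, 124.0, 'yaw_long', np.float32(1.941), 'z', 20.9) (209, 385.5, 267.6, 60.5, 103.7, 'yaw_long', np.float32(1.958), 'z', 40.9) (177, 385.6, 272.1, 52.9, 84.3, 'yaw_long', np.float32(2.003), 'z', 61.5)
```

Call:
step_arm --series '[26,27,0,0.135,0,26,27,0,0.135,0,26,27,0,0.135,0,26,27,0,0.135,0,26,27,0,0.135,0,26,27,0,0.135,0,26,27,0,0.135,0,26,27,0,0.135,0,26,27,0,0.135,0,0,0,0,0,0,0,0,0,0,0]'

```text
clock: 1.48
eef_pos: [422.2, -273.9, 230.2]
eef_rot: [-3.141, -0.0, 1.564]
wrist_force: [-0.6, 0.1, 0.8]
finger_gap: 94.1
finger_force: 0.0
```

```bash
cat >> h.py <<'E'
def look(tag):
    i,b,d=cam('wrist');w=world(i,d);cv2.imwrite(f'pics/{tag}.png',b);np.savez(f'{tag}.npz',b=b,d=d,w=w);return b,w
E
python3 - <<'E'
from h import *
s=manip.read_state();print(s['eef_pos'],s['eef_rot'],manip.camera_info('wrist'))
b,w=look('w1')
print(fit(w,(417,-297),50,27,43),fit(w,(613,-226),60,33,49))
E
```

```text
[ 422.16913559 -273.88337389  230.21100732] [-3.14111151e+00 -1.83595520e-04  1.56361706e+00] {'fovy': 68.15860845654753, 'cx': 256.8839795206244, 'cy': 194.2690577195516, 'eye': array([ 421.58477745, -198.5730663 ,  384.45017921]), 'orientation': array([ 2.88122942e+00,  2.83243080e-04, -7.89463441e-03])}
(542, 414.5, -295.9, 37.1, 60.7, 'yaw_long', np.float32(1.893), 'z', 34.8) (1171, 610.4, -225.5, 47.4, 80.1, 'yaw_long', np.float32(1.587), 'z', 40.5)
```

View pics/w1.png

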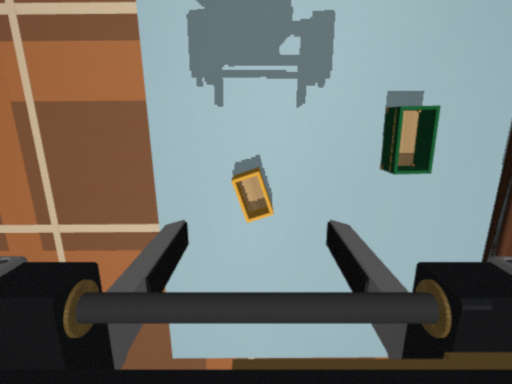

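The wrist view shows the yellow box at (252,196) and the green box at (410,140), and both fit their known sizes well.

Call:
step_arm --series '[8,43,0,0,0,8,43,0,0,0,8,43,0,0,0,8,43,0,0,0,8,43,0,0,0,8,43,0,0,0,8,43,0,0,0,0,0,0,0,0,0,0,0,0,0]'

```text
clock: 2.65
eef_pos: [478.3, 26.3, 230.4]
eef_rot: [-3.141, 0.0, 1.564]
wrist_force: [-0.4, -0.1, 1.0]
finger_gap: 93.8
finger_force: 0.0
```

```bash
python3 - <<'E'
from h import *
b,w=look('w2')
print(fit(w,(482,6),80,50,62))
E
```

```text
(1138, 480.1, 7.4, 64.0, 120.7, 'yaw_long', np.float32(1.546), 'z', 55.9)
```

Call:
step_arm --series '[0,42,0,0.07,0,0,42,0,0.07,0,0,42,0,0.07,0,0,42,0,0.07,0,0,42,0,0.07,0,0,42,0,0.07,0,0,0,0,0,0,0,0,0,0,0]'

```text
clock: 3.7
eef_pos: [478.9, 278.0, 230.3]
eef_rot: [-3.141, 0.0, 1.983]
wrist_force: [-0.7, -0.1, 0.2]
finger_gap: 94.2
finger_force: 0.0
```

```bash
python3 - <<'E'
from h import *
b,w=look('w3')
print(fit(w,(590,275),75,42,54))
for z in(20,40,60,80):print(fit(w,(387,272),90,z-3,z+7))
E
```

```text
(859, 587.2, 276.8, 56.0, 100.1, 'yaw_long', np.float32(1.576), 'z', 47.7)
(948, 379.1, 269.1, 68.6, 124.1, 'yaw_long', np.float32(1.929), 'z', 22.6)
(913, 381.3, 268.8, 59.8, 104.3, 'yaw_long', np.float32(1.953), 'z', 42.7)
(875, 382.7, 273.5, 50.7, 84.2, 'yaw_long', np.float32(2.007), 'z', 62.7)
(2401, 383.4, 277.0, 41.9, 64.1, 'yaw_long', np.float32(2.029), 'z', 81.0)
```

View pics/w3.png

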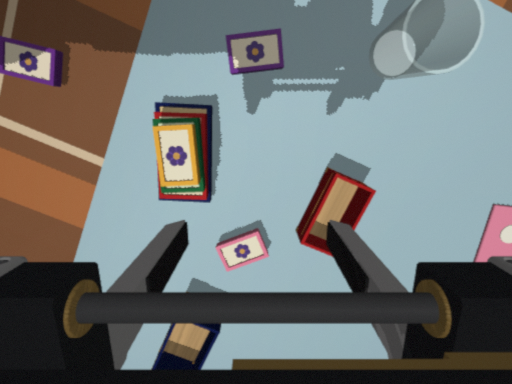

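The wrist view shows the pile at (182,155) and the red box at (337,210). All the rectangle fits agree with the known sizes to about 1 mm. Next I move over the yellow lid.

Call:
step_arm --series '[-32,0,0,0.023,0,-32,0,0,0.023,0,-31.5,-1,0,0,0,0,0,-35,0,0,0,0,-35,0,0,0,0,-30,0,0,0,0,0,0,0,0,0,0,0,0]' --squeeze 15

```text
clock: 4.75
eef_pos: [383.7, 278.1, 131.8]
eef_rot: [3.14, -0.0, 2.03]
wrist_force: [1.0, 0.3, -0.1]
finger_gap: 94.1
finger_force: 0.0
```

```bash
python3 - <<'E'
from h import *
s=manip.read_state();print(s['eef_pos'],s['eef_rot'])
b,w=look('w4')
for z in(20,40,60,80):print(fit(w,(383,272),90,z-3,z+7))
E
```

```text
[383.67770348 278.05289297 131.75922534] [ 3.14005607e+00 -1.15510381e-04  2.02962106e+00]
(1516, 379.0, 269.5, 68.3, 123.5, 'yaw_long', np.float32(1.933), 'z', 22.6)
(1417, 381.5, 268.8, 59.2, 104.7, 'yaw_long', np.float32(1.953), 'z', 42.8)
(1405, 382.5, 273.3, 50.1, 85.0, 'yaw_long', np.float32(2.01), 'z', 62.8)
(4335, 383.6, 277.0, 41.0, 64.9, 'yaw_long', np.float32(2.03), 'z', 80.9)
```

Call:
step_arm --series '[0,-1,-20,0,0,0,0,-18.5,0,0,0,0,0,0,0,0,0,0,0,0,0,0,0,0,0.3,0,0,0,0,1,0,0,0,0,1,0,0,0,0,1,0,0,0,0,1,0,0,0,0,1,0,0,0,0,1]' --squeeze 15

```text
clock: 6.18
eef_pos: [383.0, 277.3, 91.9]
eef_rot: [3.142, 0.0, 2.031]
wrist_force: [-0.3, -0.2, 0.5]
finger_gap: 41.1
finger_force: 15.0
```

Call:
step_arm --series '[0,0,6,0,1,0,0,10,0,1,0,0,14,0,1,0,0,25,0,1,0,0,30,0,1,0,0,25,0,1]'

```text
clock: 6.92
eef_pos: [383.1, 277.4, 204.1]
eef_rot: [3.14, -0.0, 2.031]
wrist_force: [0.6, -0.3, 0.0]
finger_gap: 40.8
finger_force: 15.0
```

Call:
step_arm --series '[3,-20,0,0,1,2,-40,0,-0.01,1,2,-40,0,-0.01,1,2,-40,0,-0.01,1,2,-40,0,-0.01,1,2,-40,0,-0.01,1,2,-40,0,-0.01,1,2,-40,0,-0.01,1,2,-40,0,-0.01,1,2,-40,0,-0.01,1,2,-40,0,-0.01,1,2,-40,0,-0.01,1,2,-40,0,-0.01,1,2,-40,0,-0.01,1,2.5,-33,0,-0.008,1,0,0,0,0,1,0,0,0,0,1]'

```text
clock: 9.05
eef_pos: [414.4, -295.2, 202.4]
eef_rot: [3.141, 0.0, 1.893]
wrist_force: [0.2, 0.0, 0.1]
finger_gap: 41.2
finger_force: 15.0
```

```bash
python3 - <<'E'
from h import *
s=manip.read_state();print(s['eef_pos'],s['eef_rot'])
b,w=look('w5')
p=s['eef_pos'];print(fit(w,(414.5,-296),50,27,43),fit(w,p[:2],60,p[2]-16,p[2]-6))
E
```

```text
[ 414.4036479  -295.16977624  202.40974538] [3.14141551e+00 7.79931409e-05 1.89288243e+00]
(333, 410.2, -283.2, 33.2, 36.3, 'yaw_long', np.float32(0.325), 'z', 34.8) (6606, 413.4, -295.8, 64.6, 64.6, 'yaw_long', np.float32(1.895), 'z', 191.3)
```

View pics/w5.png

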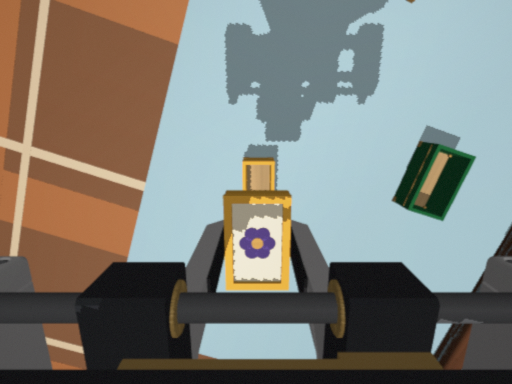

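The view shows the yellow lid level in the fingers at (257,242), lined up with the box at (260,175). I lower it now.

Call:
step_arm --series '[0,0,-30,0,1,0,0,-35,0,1,0,0,-35,0,1,0,0,-22,0,1,0,0,-8,0,1,0,0,-5,0,1,0,0,-4,0,1,0,0,-2,0,1,0,0,0,0,1,0,0,0,0,1]'

```text
clock: 10.35
eef_pos: [414.5, -295.8, 61.2]
eef_rot: [3.141, 0.0, 1.893]
wrist_force: [0.2, -0.7, -0.1]
finger_gap: 41.0
finger_force: 15.0
```

Call:
step_arm --series '[0,0,-1,0,1,0,0,-1,0,1,0,0,-0.5,0,1,0,0,0,0,1,0,0,0,0,1]'

```text
clock: 10.98
eef_pos: [414.5, -295.7, 58.9]
eef_rot: [3.142, 0.0, 1.893]
wrist_force: [-2.9, 2.2, 6.1]
finger_gap: 40.8
finger_force: 15.0
```

Contact shows 6 N upward, so the lid is down. I release gently and retreat, then go back towards the pile over the green lid.

Call:
step_arm --series '[0,0,0,0,0.5,0,0,0,0,0.3,0,0,0,0,0.2,0,0,0,0,0.1,0,0,5,0,0,0,0,20,0,0,0,0,40,0,0,0,0,40,0,0,0,0,40,0,0,0,0,0,0,0,0,0,0,0,0]'

```text
clock: 12.35
eef_pos: [414.2, -295.5, 202.8]
eef_rot: [-3.141, -0.001, 1.893]
wrist_force: [0.3, 0.3, -0.1]
finger_gap: 94.2
finger_force: 0.0
```

```bash
python3 - <<'E'
from h import *
s=manip.read_state();print(s['eef_pos'],s['eef_rot'])
b,w=look('w6')
print(fit(w,(414.5,-296),60,44,56),fit(w,(414.5,-296),60,4,30), fit(w,(610,-226),60,34,47))
E
```

```text
[ 414.2156182  -295.45234413  202.81670311] [-3.14115927e+00 -6.84780554e-04  1.89284157e+00]
(2054, 413.2, -296.2, 40.9, 63.4, 'yaw_long', np.float32(1.897), 'z', 47.9) (69, 418.2, -286.6, 35.3, 107.2, 'yaw_long', np.float32(2.171), 'z', 11.6) (1278, 610.4, -225.6, 47.8, 80.1, 'yaw_long', np.float32(1.576), 'z', 40.4)
```

Call:
step_arm --series '[-3,20,0,0,0,-2,40,0,0.01,0,-2,40,0,0.01,0,-2,40,0,0.01,0,-2,40,0,0.01,0,-2,40,0,0.01,0,-2,40,0,0.01,0,-2,40,0,0.01,0,-2,40,0,0.01,0,-2,40,0,0.01,0,-2,40,0,0.01,0,-2,40,0,0.01,0,-2,40,0,0.01,0,-2,40,0,0.005,0,-3,29,0,0,0,-1.7,0,-40,0,0,0,0,-40,0,0,0,0,0,0,0,0,0,0,0,0]'

```text
clock: 14.78
eef_pos: [380.8, 273.7, 124.7]
eef_rot: [3.141, -0.0, 2.018]
wrist_force: [-0.1, -0.0, 0.1]
finger_gap: 93.9
finger_force: 0.0
```

```bash
python3 - <<'E'
from h import *
s=manip.read_state();print(s['eef_pos'],s['eef_rot'])
b,w=look('w7')
for z in(20,40,60):print(fit(w,(383,272),90,z-3,z+7))
E
```

```text
[380.82206016 273.66270356 124.68119203] [ 3.14058468e+00 -1.66504151e-04  2.01790396e+00]
(1597, 379.2, 268.9, 68.1, 124.7, 'yaw_long', np.float32(1.929), 'z', 22.5)
(1482, 381.3, 268.9, 59.0, 104.6, 'yaw_long', np.float32(1.949), 'z', 42.8)
(6216, 382.7, 273.3, 50.2, 85.0, 'yaw_long', np.float32(2.011), 'z', 60.8)
```

Call:
step_arm --series '[1.9,-0.3,-25,-0.008,0,0,0,-20,0,0,0,0,-7,0,0,0,0,0,0,0,0,0,0,0,0.3,0,0,0,0,1,0,0,0,0,1,0,0,0,0,1,0,0,0,0,1,0,0,0,0,1]' --squeeze 18

```text
clock: 16.08
eef_pos: [382.7, 273.0, 71.5]
eef_rot: [3.142, -0.0, 2.01]
wrist_force: [-1.1, -0.0, 0.7]
finger_gap: 50.0
finger_force: 18.0
```

Call:
step_arm --series '[0,0,6,0,1,0,0,10,0,1,0,0,14,0,1,0,0,25,0,1,0,0,30,0,1,0,0,30,0,1,0,0,15,0,1]'

```text
clock: 16.95
eef_pos: [382.9, 273.2, 203.6]
eef_rot: [3.139, -0.0, 2.01]
wrist_force: [-0.5, 0.3, -1.5]
finger_gap: 49.7
finger_force: 18.0
```

Call:
step_arm --series '[8,-17,0,-0.015,1,16,-35,0,-0.03,1,16,-35,0,-0.03,1,16,-35,0,-0.03,1,16,-35,0,-0.03,1,16,-35,0,-0.03,1,16,-35,0,-0.03,1,16,-35,0,-0.03,1,16,-35,0,-0.03,1,16,-35,0,-0.03,1,16,-35,0,-0.03,1,16,-35,0,-0.03,1,16,-35,0,-0.03,1,16,-35,0,-0.03,1,11.5,-26.5,0,-0.025,1,0,0,0,0,1,0,0,0,0,1]'

```text
clock: 19.08
eef_pos: [609.9, -224.8, 201.2]
eef_rot: [-3.141, -0.0, 1.58]
wrist_force: [0.1, -0.4, 0.1]
finger_gap: 50.2
finger_force: 18.0
```

```bash
python3 - <<'E'
from h import *
s=manip.read_state();print(s['eef_pos'],s['eef_rot'])
b,w=look('w8')
p=s['eef_pos'];print(fit(w,(610.4,-225.5),60,33,49),fit(w,p[:2],60,p[2]-15,p[2]-9.5))
E
```

```text
[ 609.87002192 -224.79083107  201.18864127] [-3.14091505e+00 -4.79224307e-04  1.58042055e+00]
(332, 610.2, -196.3, 22.4, 46.1, 'yaw_long', np.float32(0.011), 'z', 40.8) (7221, 608.4, -221.9, 72.9, 79.2, 'yaw_long', np.float32(1.578), 'z', 190.0)
```

Call:
step_arm --series '[0.4,-0.8,-30,0,1,0,0,-35,0,1,0,0,-35,0,1,0,0,-16,0,1,0,0,-8,0,1,0,0,-5,0,1,0,0,-4,0,1,0,0,-1,0,1,0,0,0,0,1,0,0,0,0,1]'

```text
clock: 20.38
eef_pos: [610.7, -226.3, 67.7]
eef_rot: [3.141, 0.0, 1.58]
wrist_force: [-0.2, -0.4, -0.3]
finger_gap: 49.8
finger_force: 18.0
```

Call:
step_arm --series '[0,0.4,-1,0,1,0,0,-1,0,1,0,0,-1,0,1,0,0,-0.3,0,1,0,0,0,0,1,0,0,0,0,1]'

```text
clock: 21.12
eef_pos: [610.6, -225.9, 64.6]
eef_rot: [3.141, 0.0, 1.58]
wrist_force: [-2.0, 1.5, 5.0]
finger_gap: 49.6
finger_force: 18.0
```

Call:
step_arm --series '[0,0,0,0,0.4,0,0,0,0,0.3,0,0,0,0,0.2,0,0,0,0,0.1,0,0,5,0,0,0,0,20,0,0,0,0,40,0,0,0,0,40,0,0,0,0,32,0,0,0,0,0,0,0,0,0,0,0,0]'

```text
clock: 22.5
eef_pos: [610.3, -225.8, 201.1]
eef_rot: [-3.141, -0.0, 1.58]
wrist_force: [-0.6, 0.1, -0.8]
finger_gap: 94.0
finger_force: 0.0
```

```bash
python3 - <<'E'
from h import *
s=manip.read_state();print(s['eef_pos'],s['eef_rot'])
b,w=look('w9')
print(fit(w,(610.5,-226),70,49,61))
E
```

```text
[ 610.33085852 -225.76921405  201.08937415] [-3.14126240e+00 -1.34443750e-04  1.57983417e+00]
(3486, 609.0, -225.8, 50.0, 84.5, 'yaw_long', np.float32(1.579), 'z', 53.8)
```

Call:
step_arm --series '[-5,5,0,0.007,0,-16,35,0,0.026,0,-16,35,0,0.026,0,-16,35,0,0.026,0,-16,35,0,0.026,0,-16,35,0,0.026,0,-16,35,0,0.026,0,-16,35,0,0.026,0,-16,35,0,0.026,0,-16,35,0,0.026,0,-16,35,0,0.026,0,-16,35,0,0.026,0,-16,35,0,0.026,0,-16,35,0,0.026,0,-16,35,0,0.026,0,0,0,-40,0,0,0,0,-40,0,0,0,0,-15,0,0,0,0,0,0,0,0,0,0,0,0]'

```text
clock: 25.05
eef_pos: [382.2, 269.4, 107.4]
eef_rot: [3.14, -0.0, 1.951]
wrist_force: [-0.3, 0.0, -0.6]
finger_gap: 93.9
finger_force: 0.0
```

```bash
python3 - <<'E'
from h import *
s=manip.read_state();print(s['eef_pos'],s['eef_rot'])
b,w=look('w10')
for z in(20,40):print(fit(w,(381,269),90,z-3,z+7))
E
```

```text
[382.1703681  269.38304709 107.44073712] [ 3.13972941e+00 -2.97108593e-04  1.95065158e+00]
(1775, 379.2, 269.1, 68.1, 124.3, 'yaw_long', np.float32(1.931), 'z', 22.6)
(8894, 381.5, 268.9, 59.2, 104.5, 'yaw_long', np.float32(1.953), 'z', 40.7)
```

Call:
step_arm --series '[-0.7,-0.4,-25,0.002,0,0,0,-20,0,0,0,0,-9.5,0,0,0,0,0,0,0,0,0,0,0,0.2,0,0,0,0,1,0,0,0,0,1,0,0,0,0,1,0,0,0,0,1,0,0,0,0,1]' --squeeze 22

```text
clock: 26.35
eef_pos: [381.1, 268.8, 51.9]
eef_rot: [3.141, -0.0, 1.953]
wrist_force: [-0.2, -0.1, 4.4]
finger_gap: 58.6
finger_force: 22.0
```

Call:
step_arm --series '[0,0,5,0,1,0,0,8,0,1,0,0,14,0,1,0,0,25,0,1,0,0,30,0,1,0,0,30,0,1,0,0,28,0,1,15,0,0,-0.07,1,30,0,0,-0.07,1,30,0,0,-0.07,1,0,0,0,0,1,0,0,0,0,1]'

```text
clock: 27.85
eef_pos: [455.3, 268.7, 192.0]
eef_rot: [-3.141, -0.0, 1.744]
wrist_force: [0.0, -0.4, -0.4]
finger_gap: 58.7
finger_force: 22.0
```

```bash
python3 - <<'E'
from h import *
s=manip.read_state();print(s['eef_pos'],s['eef_rot'])
b,w=look('w11')
p=s['eef_pos'];print(fit(w,(587,277),75,42,54),fit(w,p[:2],75,p[2]-15,p[2]-9.5))
print(fit(w,(379,269),90,15,30))
E
```

```text
[455.33021653 268.65445376 191.97584626] [-3.14136367e+00 -2.69216795e-05  1.74363086e+00]
(1463, 587.1, 276.9, 55.9, 100.2, 'yaw_long', np.float32(1.574), 'z', 47.6) (10318, 452.6, 275.9, 82.2, 89.2, 'yaw_long', np.float32(1.734), 'z', 180.5)
(5007, 378.8, 269.3, 68.4, 124.1, 'yaw_long', np.float32(1.927), 'z', 20.6)
```

View pics/w11.png

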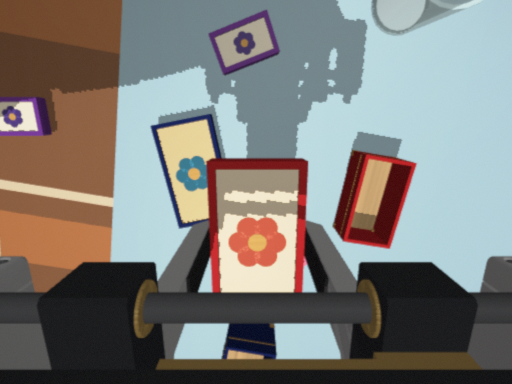

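The red lid is held level at (257,240). The red box is at (375,200), and the navy lid at (190,170) was left in place. I carry on to the red box.

Call:
step_arm --series '[33,2,0,-0.042,1,33,2,0,-0.042,1,33,2,0,-0.042,1,32.5,2,0,-0.043,1,0,0,0,0,1,0,0,-30,0,1,0,0,-35,0,1,0,0,-30,0,1,0,0,-12,0,1,0,0,-5,0,1,0,0,-4,0,1,0,0,0,0,1,0,0,0,0,1]'

```text
clock: 29.52
eef_pos: [587.6, 276.8, 76.3]
eef_rot: [3.141, -0.0, 1.574]
wrist_force: [-0.1, -0.4, 0.1]
finger_gap: 59.1
finger_force: 22.0
```

Call:
step_arm --series '[-0.8,0,-2,0,1,0,0,-1,0,1,0,0,-1,0,1,0,0,-0.5,0,1,0,0,0,0,1,0,0,0,0,1]'

```text
clock: 30.28
eef_pos: [586.9, 276.7, 71.9]
eef_rot: [3.141, -0.0, 1.574]
wrist_force: [-1.6, -0.5, 5.8]
finger_gap: 58.8
finger_force: 22.0
```

Call:
step_arm --series '[0,0,0,0,0.3,0,0,0,0,0.2,0,0,0,0,0.1,0,0,0,0,0,0,0,5,0,0,0,0,20,0,0,0,0,40,0,0,0,0,40,0,0,0,0,25,0,0,0,0,0,0,0,0,0,0,0,0]'

```text
clock: 31.65
eef_pos: [586.3, 276.6, 200.6]
eef_rot: [-3.141, 0.0, 1.574]
wrist_force: [0.1, -0.5, 0.2]
finger_gap: 93.8
finger_force: 0.0
```

```bash
python3 - <<'E'
from h import *
s=manip.read_state();print(s['eef_pos'],s['eef_rot'])
b,w=look('w12')
print(fit(w,(587,277),80,56,68))
E
```

```text
[586.28698344 276.60242911 200.55712438] [-3.14078288e+00  3.21784846e-04  1.57382137e+00]
(5277, 585.2, 276.5, 59.1, 104.0, 'yaw_long', np.float32(1.572), 'z', 60.7)
```

Call:
step_arm --series '[-20,-1,0,0.03,0,-38,-1,0,0.065,0,-38,-1,0,0.065,0,-38,-1,0,0.065,0,-38,-2,0,0.065,0,-35.5,-1.5,0,0.065,0,0,0,0,0,0,0,0,-40,0,0,0,0,-40,0,0,0,0,-30,0,0,0,0,0,0,0,0,0,0,0,0]'

```text
clock: 33.2
eef_pos: [379.8, 269.4, 92.0]
eef_rot: [3.141, -0.0, 1.928]
wrist_force: [1.0, 0.0, 0.3]
finger_gap: 93.9
finger_force: 0.0
```

```bash
python3 - <<'E'
from h import *
s=manip.read_state();print(s['eef_pos'],s['eef_rot'])
b,w=look('w13')
print(fit(w,(379,269),90,15,30))
E
```

```text
[379.8381217  269.4312003   91.98938805] [ 3.14073472e+00 -1.51975385e-04  1.92815409e+00]
(11741, 379.1, 269.1, 68.2, 124.3, 'yaw_long', np.float32(1.931), 'z', 20.6)
```

Call:
step_arm --series '[-0.6,-0.3,-25,0.002,0,0,0,-20,0,0,0,0,-13.5,0,0,0,0,0,0,0,0,0,0,0,0.15,0,0,0,0,1,0,0,0,0,1,0,0,0,0,1,0,0,0,0,1]' --squeeze 28

```text
clock: 34.38
eef_pos: [378.8, 269.1, 33.1]
eef_rot: [3.141, -0.0, 1.931]
wrist_force: [-0.7, -0.1, 5.0]
finger_gap: 67.5
finger_force: 28.0
```

Call:
step_arm --series '[0,0,5,0,1,0,0,8,0,1,0,0,14,0,1,0,0,25,0,1,0,0,30,0,1,0,0,30,0,1,0,0,28,0,1,1,-1.5,0,0,1,12.5,-32.5,0,-0.048,1,12.5,-32.5,0,-0.048,1,12.5,-32.5,0,-0.048,1,12.5,-32.5,0,-0.048,1,12.5,-32.5,0,-0.048,1,12.5,-32.5,0,-0.048,1,12.5,-32.5,0,-0.048,1,12.5,-32.5,0,-0.048,1,0,0,0,0,1,0,0,0,0,1]'

```text
clock: 36.62
eef_pos: [479.0, 7.7, 171.9]
eef_rot: [-3.14, -0.0, 1.547]
wrist_force: [0.7, 0.3, -0.6]
finger_gap: 67.4
finger_force: 28.0
```

```bash
python3 - <<'E'
from h import *
s=manip.read_state();print(s['eef_pos'],s['eef_rot'])
b,w=look('w14')
E
```

```text
[478.96132623   7.68314345 171.93424588] [-3.14025927e+00 -1.53317394e-04  1.54704101e+00]
```

View pics/w14.png

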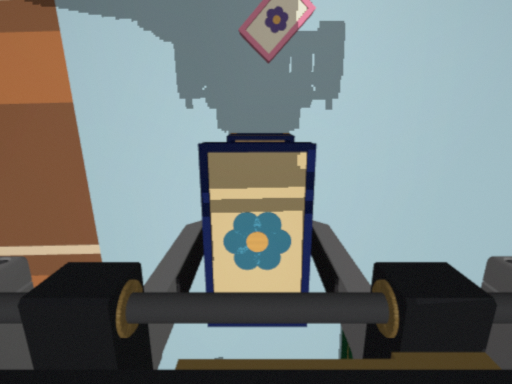

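The navy lid is held level at (257,240), squarely above its box, whose far edge shows at (260,138).

Call:
step_arm --series '[0.9,-0.3,-30,0,1,0,0,-30,0,1,0,0,-15,0,1,0,0,-7,0,1,0,0,-4,0,1,0,0,0,0,1,0,0,0,0,1]'

```text
clock: 37.55
eef_pos: [480.7, 7.1, 87.2]
eef_rot: [3.141, 0.0, 1.547]
wrist_force: [-0.5, -0.1, -1.4]
finger_gap: 67.6
finger_force: 28.0
```

Call:
step_arm --series '[-0.5,0,-2,0,1,0,0,-2,0,1,0,0,-1,0,1,0,0,-1,0,1,0,0,-0.4,0,1,0,0,0,0,1,0,0,0,0,1]'

```text
clock: 38.42
eef_pos: [479.9, 7.1, 81.1]
eef_rot: [3.141, 0.0, 1.547]
wrist_force: [-6.8, -1.1, 13.4]
finger_gap: 67.9
finger_force: 28.0
```

Call:
step_arm --series '[0,0,0.3,0,0.2,0,0,0,0,0.15,0,0,0,0,0.1,0,0,0,0,0,0,0,5,0,0,0,0,20,0,0,0,0,40,0,0,0,0,40,0,0,0,0,30,0,0,0,0,0,0,0,0,0,0,0,0]'

```text
clock: 39.8
eef_pos: [479.5, 7.1, 214.8]
eef_rot: [-3.141, 0.0, 1.547]
wrist_force: [0.0, 0.0, -0.5]
finger_gap: 93.7
finger_force: 0.0
```

```bash
python3 - <<'E'
from h import *
s=manip.read_state();print(s['eef_pos'],s['wrist_force'],s['finger_gap'])
b,w=look('w15')
print(fit(w,(480,7),90,64,76))
i,b,d=cam('scene');w=world(i,d);cv2.imwrite('pics/scene1.png',b)
for n,c,H,r in [('navy',(480,7),71,90),('red',(587,277),63,80),('green',(610,-226),56,70),('yellow',(414,-296),50,60)]:
    m=fit(w,c,r,H-7,H+5);print(n,m)
E
```

```text
[479.52477678   7.125833   214.80884204] [ 0.01521193  0.04053482 -0.51750421] 93.6803912065366
(6953, 478.3, 6.6, 68.1, 123.3, 'yaw_long', np.float32(1.546), 'z', 68.6)
navy (863, 481.2, 5.1, 70.4, 128.6, 'yaw_long', np.float32(1.554), 'z', 68.7)
red (835, 587.9, 274.6, 59.8, 106.0, 'yaw_long', np.float32(1.568), 'z', 60.5)
green (384, 612.1, -226.1, 50.4, 89.9, 'yaw_long', np.float32(1.586), 'z', 54.4)
yellow (217, 415.7, -298.1, 47.6, 66.9, 'yaw_long', np.float32(1.928), 'z', 48.4)
```

View pics/scene1.png

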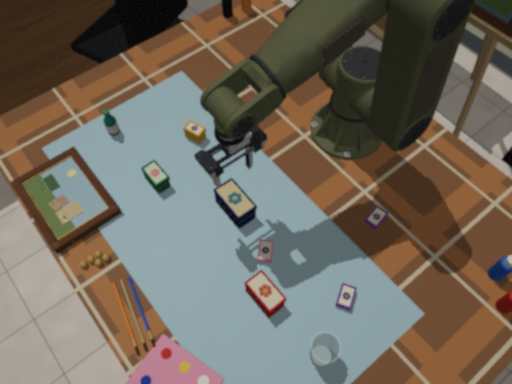

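View pics/w15.png

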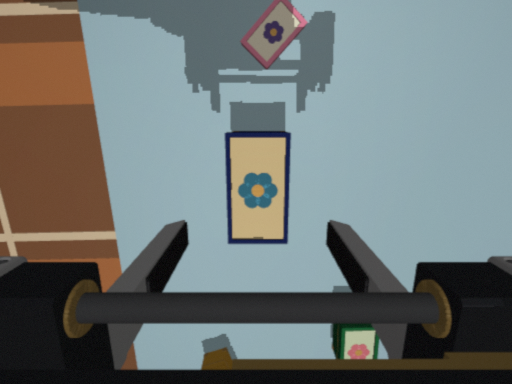

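The scene picture shows all four boxes closed with lids of their own colour: navy (236,202), red (265,293), green (156,176), yellow (195,131). The jar and paint bottle are where they were. The wrist view shows the navy lid square at (258,190), and the fingers touch nothing.

```bash
python3 -c "
from cell import manip
print(manip.sign_off())"
```

```text
the job is handed in; nothing more can be done
None
```

The job is handed in: all four boxes are closed with the lid of their own colour, each lid measured about 2 mm or less from its box's centre and fully down, in about 40 s of robot time; no verdict was returned.

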